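Refit the deck on a watchmaker's screwdriver stand

ROBOT

A 7-joint arm with a two-finger parallel gripper is mounted at the origin on the work surface. World frame = base frame: x ahead of the robot, y to its left, z up, the work surface at z = 0. Lengths are in m, angles in rad, forces in N, time in s.
With the tool pointing down it reaches from about 0.4 to 0.9 m from the base axis. Payload 5.5 kg.
Tool frame: the origin (TCP) lies midway between the tips of the shut fingers; the grasp point (between the pads) lies 19 mm behind it; z points along the fingers, y is the line along which they close (so a half turn about z gives the same grasp; the last joint's range is limited). The gripper opens to 85 mm and grips with 20 to 120 N. Pads are 22 mm wide; open, the fingers measure 114 mm over their backs; the gripper's body (76 mm by 85 mm) begins 54 mm behind the grasp point. The pads swing forward as they close: fully open they stand 13 mm farther back than shut.
Start: joints at [-0.843, 0.501, -0.427, 1.55, 0.221, 1.138, -0.21], TCP at [0.291, 0.581, 0.231] pointing down, gripper open.
Joint ranges: [-2.88, 2.88], [-0.31, 2.03], [-1.54, 1.56], [0.2, 2.42], [-1.41, 4.55], [0.19, 2.02], [-2.57, 2.57]. Speed limits (rad/s): [2.57, 2.57, 3.14, 3.14, 3.14, 3.14, 3.14].

INTERFACE

Orientations are given as a rotation vector (axis times angle).
In Python, from bench import arm gives the robot as it stands.
- The arm moves only by the tool drive_tool, never from a script. Its argument "targets" is a list of rows, each a list of 3 entries, a list of its own where there are three numbers: the opening, from -1 (shut) to 1 (fully open), then the shift along the world's x, y, z in units of 30 mm (1.0 is 30 mm), then the turn about the world's z in units of 6 degrees (1.0 is 6 degrees). In form: [[claw, [dx, dy, dz], spin], ...]. A call has 1 to 8 rows; each row is the pose to reach, as a shift and turn from the pose commanded when the call began; what a row does not reach only later rows make up. A row lasts 1/12 s, in which the tool goes at most 41.7 mm and 7.16 degrees, less where a joint would pass 70% of its speed; a pose out of reach is approached as far as the arm can. A call with a gripper value outside its range is refused whole. The fingers move at their own pace and stop on an object; "squeeze" is the grip in N (left out, the last holds). Time passes only in rows, so rows that repeat a pose let the fingers close. It gives the time, the measured TCP pose, the force, the opening and the grip force at its end, in the units of the state.
- arm.get_state(): the state, without advancing time (a new reading comes with each control period).
- arm.camera(name): name is "side" or "top" or "wrist"; returns the picture (384x512x3 uint8, red, green, blue); there is no depth.
- arm.get_calibration(name): a dict with "intrinsics" (3x3 intrinsics, pixels), "R" (3x3) and "t" (3): a world point X has camera coordinates R X + t; the wrist camera has in their place "tool_from_camera" (4x4, takes a point from camera to tool coordinates, whose origin is the TCP and whose axes are the flange's). Camera axes: x right, y down, z forward; pixel columns grow to the right and rows downward; lengths in m; the calibration is good to about 2 mm. A picture is of the moment at which its call begins: read the wrist's pose just before it. get_calibration takes no time and is no camera call.
- arm.finish_job(): hands the job in; it is judged then, once.
Trained networks look in the newest picture that a camera, given by its name, has taken for a name from the list of things; names that differ only in an ending like _2 or _b are one class to them, and where a whole thing is asked for, a point or a joint stands for the part that bears it (a point fixed in the world has none). Each returns a list of dicts, best first, with "confidence" (0 to 1); they miss things now and then, are a little off and sometimes report something else, mostly with a low value. They report only what shows in the picture. A call takes as long as a camera call. They do not tell look-alikes from the thing itself.
- arm.find_in(camera, label): "xy" ([column, row] in pixels, amid what is visible of it).
The state is a dict: "clock": time; "joint_positions": joint angles; "dq": joint speeds; "tau": joint torques, N m; "tcp_pos": TCP position; "tcp_rot": TCP orientation; "contact_force": force on the tool from outside, world axes, zero at the start; "torque": the same for the moment, N m; "grip_width": finger opening in m; "finger_force": force on a finger pad.
Only numpy, scipy, OpenCV 4.12 (cv2) and the standard library are available. Lean on these libraries where they do the work, as an engineer would, in place of code of your own. Each camera call takes 0.05 s, during which the arm holds its last target. There are 200 camera calls.

TASK

The screwdriver stand on the watchmaker's bench has been taken apart for cleaning. Pick up the deck that has three large holes by its T-handle, turn it so that the holes match the three studs of the stand, slide it down over the studs until it lies flat and fully home on the stand's foot, and let go. Leave the similar deck with four holes where it lies.

Things in the scene. Friction and masses are not known exactly. Their poses are not given: they have to be found in the camera images.
- deck: deck to fit: aluminium disc 124 mm across, 8 mm thick, 0.25 kg, flat, three through-holes 28 mm across, 120 degrees apart, centred 40 mm from its centre (tiny dots do not matter). T-handle at centre: stem 16 mm across, then black grip bar 44 long, 16 wide, 28 tall, 28 to 56 mm above the underside. Origin: centre of underside; z up; x along the bar and through a hole's centre.
- other_deck: bystander deck, not to be moved: aluminium disc 124 mm across, 8 mm thick, 0.25 kg, flat, four through-holes 28 mm across, 90 degrees apart, centred 40 mm from its centre (tiny dots do not matter). T-handle at centre: stem 16 mm across, then black grip bar 44 long, 16 wide, 28 tall, 28 to 56 mm above the underside. Origin: centre of underside; z up; x along the bar and through a hole's centre.
- stand: stand, fixed: dark round steel foot 116 mm across, flat top 25 mm above the bench, on it three upright studs 9 mm thick, 120 degrees apart, axes 40 mm from the centre. They rise 22 mm above the foot's top; their top 7 mm taper to 4 mm. Origin: centre of the foot's underside; z up; x points at a stud. Home: the deck's underside on the foot's top; any of the three matching turns will do.
Not all that is in view belongs to the job. What is shaped like the stand but brown, orange or purple is not meant.

How it is judged:
At the end, for the whole second after the job is handed in: The three-hole deck lies flat (within about 3 degrees) on the stand's foot with the three studs through its holes: its underside within 4 mm of the foot's top, its centre within 14 mm of the stand's axis, at rest and released; the four-hole deck is within 30 mm of where it started (horizontal distance between deck and stand below 0.014 m and z of deck in the frame of stand between 0.021 and 0.029 m and angle between deck's own z axis and vertical below 0.06 rad and linear speed of deck below 0.02 m/s and distance of other_deck from where it was at the start of the episode below 0.03 m); the robot touches nothing.
It fails at once if the four-hole deck is moved by more than 30 mm (distance of other_deck from where it was at the start of the episode above 0.03 m).
It also fails if it takes over 40 s, if anything falls off the work surface, if the arm or the gripper's body presses on something with over 40 N, if the wrist force passes 120 N, or if a joint passes its speed limit or range.

## Working session

There is one attempt and no reset: what is moved stays moved. The work goes in short steps, Python scripts to look and compute and a tool call to move; the robot and the scene stay as the last step left them, time stands still between calls to the robot, and variables do not carry over. Pictures are saved under pics/ and viewed, at most 10 in all, crops included, and the job is handed in when it is done.

Besides the shell and the picture viewer there is one more tool, called after "Request:" by a JSON object that holds its "op" and its "data". drive_tool: Moves the arm, as the interface text tells. Its arguments: {"type":"object","properties":{"targets":{"type":"array"},"squeeze":{"type":"number"}},"required":["targets"]}

```bash
mkdir -p pics; python3 - <<'E'
from bench import arm
import cv2,numpy as np
ims=[]
for c in ["top","side"]:
    im=arm.camera(c); cv2.imwrite(f"pics/{c}0.png",im[:,:,::-1])
    ims.append(im)
    for l in ["deck","other_deck","stand"]: print(c,l,[(np.round(d["xy"]).tolist(),round(d["confidence"],2)) for d in arm.find_in(c,l)])
    k=arm.get_calibration(c); print(np.round(k["intrinsics"],1).tolist(),np.round(k["R"],3).tolist(),np.round(k["t"],3).tolist())
cv2.imwrite("pics/t0.png",cv2.resize(ims[0],(800,600))[:,:,::-1])
s=arm.get_state();print(s)
E
```

```text
top deck [([382.0, 159.0], 0.92), ([184.0, 186.0], 0.2)]
top other_deck [([295.0, 139.0], 0.66)]
top stand [([194.0, 258.0], 0.95), ([183.0, 186.0], 0.86), ([115.0, 180.0], 0.66), ([265.0, 220.0], 0.62), ([196.0, 120.0], 0.6)]
[[387.9, 0.0, 257.7], [0.0, 387.9, 185.9], [0.0, 0.0, 1.0]] [[0.018, -1.0, 0.008], [-0.992, -0.019, -0.121], [0.121, -0.006, -0.993]] [0.048, 0.448, 0.856]
side deck [([354.0, 268.0], 0.96)]
side other_deck [([322.0, 200.0], 0.74)]
side stand [([187.0, 176.0], 0.98), ([238.0, 152.0], 0.88), ([223.0, 124.0], 0.65), ([243.0, 203.0], 0.61), ([288.0, 146.0], 0.59)]
[[367.1, 0.0, 257.1], [0.0, 367.1, 190.7], [0.0, 0.0, 1.0]] [[0.91, -0.414, 0.002], [-0.277, -0.613, -0.74], [0.308, 0.673, -0.672]] [-0.363, 0.165, 0.798]
{'clock': 0.4, 'joint_positions': array([-0.84282972,  0.50107034, -0.42701451,  1.55050805,  0.22079844,
        1.13832856, -0.21027727]), 'dq': array([ 0.00012818, -0.00095432,  0.00101211, -0.00230342, -0.00115655,
       -0.0004337 ,  0.00022505]), 'tau': array([ 3.80930782e-03, -5.68693650e+01, -5.80090731e+00, -2.80875671e+01,
        1.24847557e-02,  5.38005464e-03, -3.23441327e-05]), 'tcp_pos': array([0.29125253, 0.58099515, 0.23115899]), 'tcp_rot': array([-7.23339718e-01, -3.05704944e+00,  4.02467993e-04]), 'contact_force': array([ 0.27025206, -0.34047148, -0.76333462]), 'torque': array([-0.05806021,  0.01622102,  0.05793307]), 'finger_force': 0.0, 'grip_width': 0.08512527641465042}
```

View pics/t0.png

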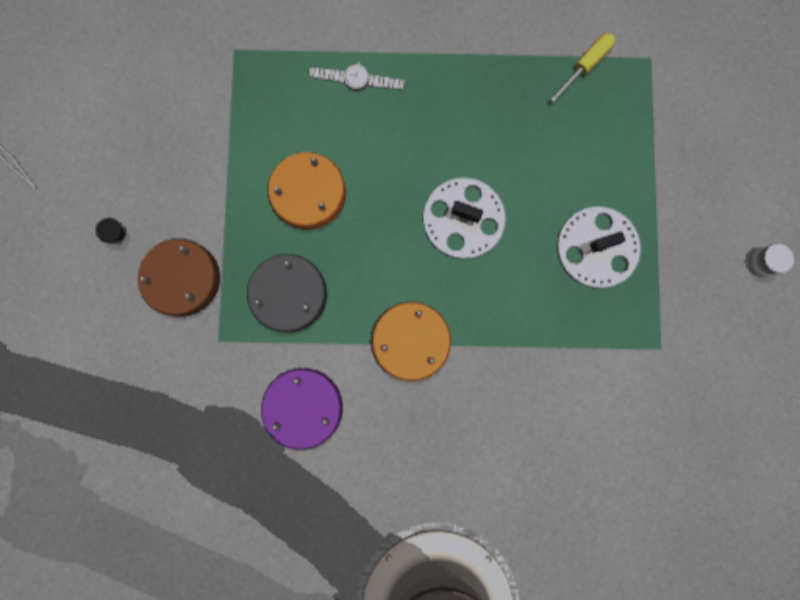

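View pics/side0.png

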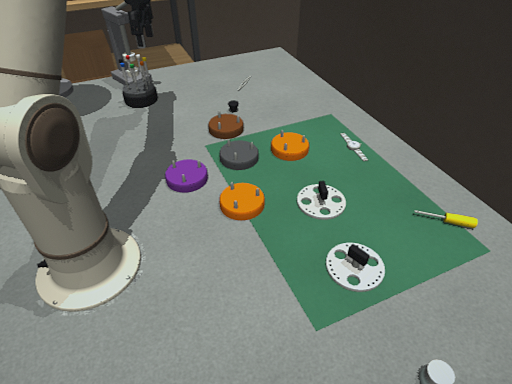

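Top view candidates (512-px coordinates):
- **Decks:** (295,139) has four holes. (382,159) has three holes, so that is the deck to fit.
- **Stands:** orange (196,120), brown (115,180), purple (194,258) and orange (265,220) are decoys. Dark grey (183,186) is the stand.

I'll confirm this in a rectified enlarged crop and measure from it.

```bash
cat > h.py <<'E'
import numpy as np,cv2
from bench import arm
def ray(k,uv,z):
    R,t=np.array(k["R"]),np.array(k["t"]); C=-R.T@t
    d=R.T@np.linalg.inv(k["intrinsics"])@np.array([uv[0],uv[1],1.]); return C+d*(z-C[2])/d[2]
def rect(im,k,c,z,h=.1,s=4000):  # metric patch: image x = -world y, image y = -world x
    R,t,K=np.array(k["R"]),np.array(k["t"]),np.array(k["intrinsics"])
    n=int(h*s)//2*2; 
    A=np.array([[0,-1/s,c[0]+h/2],[-1/s,0,c[1]+h/2],[0,0,z],[0,0,1.]])
    H=K@np.hstack([R,t[:,None]])@A
    return cv2.warpPerspective(im,H,(n,n),flags=cv2.INTER_CUBIC|cv2.WARP_INVERSE_MAP)
def world(p,c,h,s): return np.array([c[0]+h/2-p[1]/s,c[1]+h/2-p[0]/s])
E
python3 - <<'E'
from h import *
k=arm.get_calibration("top"); im=cv2.imread("pics/top0.png")
h,s=.16,2400
P=[]
for n,uv,z in [("deck",(383.5,158),.008),("stand",(183.5,187),.025)]:
    c=ray(k,uv,z)[:2]; print(n,c); p=rect(im,k,c,z,h,s)
    hsv=cv2.cvtColor(p,cv2.COLOR_BGR2HSV); print(hsv[192,30],hsv[230,230])
    m=((hsv[...,1]<60)).astype(np.uint8)
    cs,_=cv2.findContours(m,cv2.RETR_CCOMP,cv2.CHAIN_APPROX_NONE)
    for q in cs:
        if 300<cv2.contourArea(q):
            e=cv2.fitEllipse(q); w=world(e[0],c,h,s); print(cv2.contourArea(q),np.round(w,4),np.round(np.array(e[1])/s*1000,1),np.round(e[0],0))
    P.append(p)
cv2.imwrite("pics/rect.png",np.hstack(P))
E
```

```text
deck [ 0.52161919 -0.23875342]
[ 74  93 113] [123  13 192]
72637.0 [ 0.5226 -0.2377] [126.  127.4] [189. 190.]
2438.5 [ 0.4966 -0.2673] [22.5 24. ] [261. 252.]
2520.5 [ 0.5092 -0.1999] [23.  24.4] [ 99. 222.]
2500.5 [ 0.5612 -0.2446] [22.9 24.2] [206.  97.]
stand [0.44191359 0.22509665]
[ 75  90 105] [130   9  84]
6694.5 [0.366  0.2209] [  7.6 309.4] [202. 374.]
59488.5 [0.4415 0.2257] [113.1 116.2] [190. 193.]
```

View pics/rect.png

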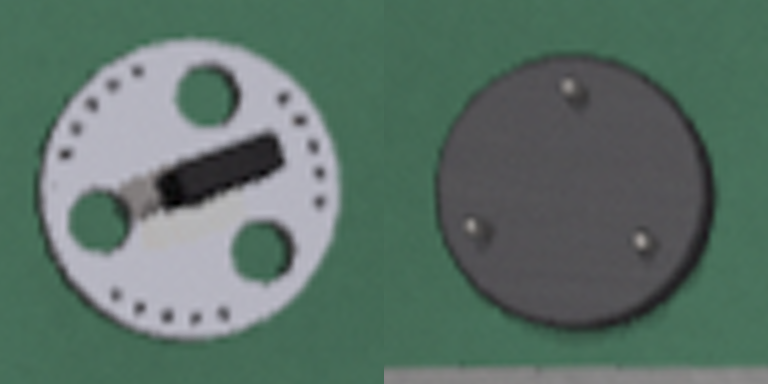

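The crop confirms both. The three-hole deck is centred at about (0.522, -0.2375), with its bar at about 109.4°. The dark grey stand is centred at about (0.4426, 0.2274), with studs at about 115.6°. Gripping across the bar needs a -44° tool turn, and placing needs about +6.2°.

Request:
{"op": "drive_tool", "data": {"targets": [[1,[0.35,-1.24,0],-0.5],[1,[0.7,-2.48,0],-1],[1,[1.05,-3.72,0],-1.5],[1,[1.4,-4.96,0],-2],[1,[1.75,-6.2,0],-2.5],[1,[2.1,-7.44,0],-3],[1,[2.45,-8.68,0],-3.5],[1,[2.8,-9.92,0],-4]]}}

```text
clock: 1.07
tcp_pos: [0.3755, 0.2817, 0.2316]
tcp_rot: [1.347, 2.838, 0.001]
contact_force: [1.2, 0.5, 0.2]
grip_width: 0.0853
finger_force: 0.0
```

Request:
{"op": "drive_tool", "data": {"targets": [[1,[0.35,-1.24,0],-0.5],[1,[0.7,-2.48,0],-1],[1,[1.05,-3.72,0],-1.5],[1,[1.4,-4.96,0],-2],[1,[1.75,-6.2,0],-2.5],[1,[2.1,-7.44,0],-3],[1,[2.45,-8.68,0],-3.3],[1,[2.8,-9.92,0],-3.3]]}}

```text
clock: 1.73
tcp_pos: [0.4596, -0.016, 0.2318]
tcp_rot: [1.813, 2.565, 0.001]
contact_force: [0.5, 1.1, 0.3]
grip_width: 0.0853
finger_force: 0.0
```

```bash
cat >> h.py <<'E'
def pose():
    s=arm.get_state(); r=cv2.Rodrigues(np.array(s["tcp_rot"]))[0]
    return s,r,np.degrees(np.arctan2(r[1,1],r[0,1]))
def go(x,y,z,a):
    s,r,b=pose(); p=s["tcp_pos"]; print("t",s["clock"],"tcp",np.round(p,4),"yang",round(b,2),"tilt",np.round(r[:,2],3),"w",round(s["grip_width"],4),"F",np.round(s["contact_force"],1))
    print("units",np.round((np.array([x,y,z])-p)/.03,2),"spin",round(((a-b+90)%180-90)/6,2))
E
python3 -c "
from h import *
go(.522,-.2375,.12,19.4)"
```

```text
t 1.7333 tcp [ 0.4596 -0.016   0.2318] yang 19.48 tilt [ 0.001  0.    -1.   ] w 0.0853 F [0.5 1.1 0.3]
units [ 2.08 -7.38 -3.73] spin -0.01
```

Request:
{"op": "drive_tool", "data": {"targets": [[1,[0.3,-1.2,0],0],[1,[0.6,-2.4,0],0],[1,[1,-3.6,0],0],[1,[1.3,-4.8,-0.5],0],[1,[1.7,-6,-1],0],[1,[2.08,-7.0,-1.5],0],[1,[2.08,-7.38,-2.2],0],[1,[2.08,-7.38,-2.7],0]]}}

```text
clock: 2.4
tcp_pos: [0.5211, -0.2404, 0.149]
tcp_rot: [1.818, 2.561, -0.003]
contact_force: [0.1, -0.4, -0.4]
grip_width: 0.0851
finger_force: 0.0
```

```bash
python3 - <<'E'
from h import *
from scipy.spatial.transform import Rotation
s,r,b=pose(); im=arm.camera("wrist")
go(.522,-.2375,.026,19.4)
k=arm.get_calibration("wrist"); M=np.array(k["tool_from_camera"]); print(np.round(M,3).tolist())
T=np.eye(4);T[:3,:3]=r;T[:3,3]=s["tcp_pos"]; W=np.linalg.inv(T@M)
kk=dict(intrinsics=k["intrinsics"],R=W[:3,:3],t=W[:3,3])
p=rect(im[:,:,::-1].copy(),kk,(.522,-.2375),.056,.16,2400)
for q in [(.522,-.2375)]: cv2.drawMarker(p,(192,192),(0,0,255),0,20,1)
cv2.line(p,(192,192),(int(192-80*np.sin(np.radians(109.4))),int(192-80*np.cos(np.radians(109.4)))),(0,0,255),1)
w=im[:,:,::-1].copy()
cv2.imwrite("pics/w1.png",np.hstack([cv2.resize(w,(400,384)),p]))
E
```

```text
t 2.45 tcp [ 0.5192 -0.2371  0.1459] yang 19.37 tilt [-0.005  0.001 -1.   ] w 0.0857 F [-0.6  1.3 -1.9]
units [ 0.09 -0.01 -4.  ] spin 0.0
[[-0.001, -0.966, -0.26, 0.066], [1.0, -0.0, -0.001, -0.0], [0.001, -0.26, 0.966, -0.143], [0.0, 0.0, 0.0, 1.0]]
```

View pics/w1.png

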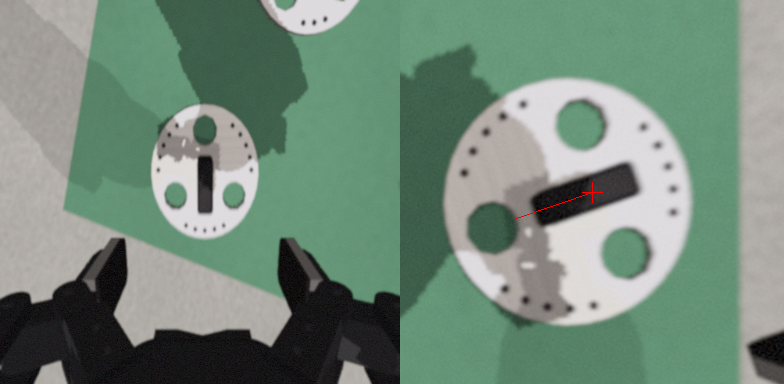

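The wrist view confirms the three-hole deck. Its bar is centred between the fingers and aligned, within about 2.5 mm along the bar. Descending to grasp.

Request:
{"op": "drive_tool", "data": {"targets": [[1,[0,0,-0.7],0],[1,[0,0,-1.4],0],[1,[0,0,-2.1],0],[1,[0,0,-2.8],0],[1,[0,0,-3.3],0],[1,[0,0,-3.7],0],[1,[0,0,-3.95],0],[1,[0,0,-3.95],0]]}}

```text
clock: 3.12
tcp_pos: [0.5211, -0.2348, 0.0307]
tcp_rot: [-1.81, -2.565, 0.0]
contact_force: [-0.1, 0.3, -0.0]
grip_width: 0.0853
finger_force: 0.0
```

Request:
{"op": "drive_tool", "data": {"targets": [[-1,[0,0,0],0],[-1,[0,0,0],0],[-1,[0,0,0],0],[-1,[0,0,0],0],[-1,[0,0,0],0],[-1,[0,0,0],0],[-1,[0,0,0],0],[-1,[0,0,0],0]], "squeeze": 70}}

```text
clock: 3.78
tcp_pos: [0.5222, -0.2358, 0.0326]
tcp_rot: [1.811, 2.566, 0.001]
contact_force: [-1.2, -0.5, 5.9]
grip_width: 0.0147
finger_force: 69.6
```

Request:
{"op": "drive_tool", "data": {"targets": [[-1,[0,0,0.2],0],[-1,[0,0,0.5],0],[-1,[0,0,1.0],0],[-1,[0,0,1.6],0],[-1,[0,0,2.2],0],[-1,[0,0,2.8],0],[-1,[0,0,3.4],0],[-1,[0,0,3.4],0]]}}

```text
clock: 4.45
tcp_pos: [0.524, -0.2366, 0.1378]
tcp_rot: [1.808, 2.562, 0.003]
contact_force: [0.8, -0.5, -2.3]
grip_width: 0.0147
finger_force: 68.6
```

```bash
python3 - <<'E'
from h import *
go(.4426,.2274,.16,25.7)
im=arm.camera("side"); cv2.imwrite("pics/s2.png",im[:,:,::-1])
im2=arm.camera("wrist")
cv2.imwrite("pics/s2.png",np.hstack([im[150:330,230:430],cv2.resize(im2,(240,180))])[:,:,::-1])
E
```

```text
t 4.45 tcp [ 0.524  -0.2366  0.1378] yang 19.56 tilt [ 0.006 -0.002 -1.   ] w 0.0147 F [ 0.8 -0.5 -2.3]
units [-2.71 15.47  0.74] spin 1.02
```

View pics/s2.png

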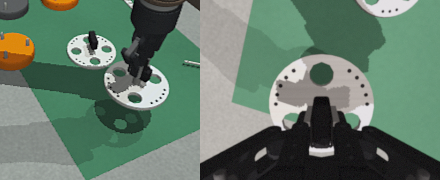

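The deck is lifted level. Carrying it to the stand with about +6.1° of turn.

Request:
{"op": "drive_tool", "data": {"targets": [[-1,[-0.1,0.5,0.2],0.1],[-1,[-0.25,1.4,0.4],0.2],[-1,[-0.4,2.4,0.5],0.3],[-1,[-0.6,3.4,0.5],0.4],[-1,[-0.8,4.4,0.5],0.5],[-1,[-1,5.4,0.5],0.6],[-1,[-1.15,6.4,0.5],0.7],[-1,[-1.3,7.4,0.5],0.8]]}}

```text
clock: 5.22
tcp_pos: [0.4806, -0.0114, 0.1476]
tcp_rot: [-1.699, -2.639, 0.002]
contact_force: [0.4, 0.0, -2.8]
grip_width: 0.0147
finger_force: 68.4
```

Request:
{"op": "drive_tool", "data": {"targets": [[-1,[-0.15,1,0],0.1],[-1,[-0.3,2,0],0.2],[-1,[-0.5,3,0],0.2],[-1,[-0.7,4,0],0.2],[-1,[-0.9,5,0],0.2],[-1,[-1.1,5.9,0],0.2],[-1,[-1.2,6.7,0],0.2],[-1,[-1.3,7.3,0],0.2]]}}

```text
clock: 5.88
tcp_pos: [0.4412, 0.2082, 0.1477]
tcp_rot: [-1.669, -2.659, 0.002]
contact_force: [0.9, -0.4, -1.6]
grip_width: 0.015
finger_force: 68.5
```

Request:
{"op": "drive_tool", "data": {"targets": [[-1,[0,0.4,0],0],[-1,[0,0.6,0],0],[-1,[0,0.7,0],0],[-1,[0,0.7,0],0],[-1,[0,0.7,0],0]]}}

```text
clock: 6.3
tcp_pos: [0.4438, 0.2251, 0.1485]
tcp_rot: [-1.677, -2.657, 0.002]
contact_force: [0.2, -0.2, -1.5]
grip_width: 0.0148
finger_force: 68.5
```

```bash
python3 - <<'E'
from h import *
go(.4426,.2274,.12,25.7)
im=arm.camera("side"); im2=arm.camera("top");im3=arm.camera("wrist")
cv2.imwrite("pics/s3.png",np.hstack([cv2.resize(im[80:230,140:340],(400,300)),cv2.resize(im3,(400,300))])[:,:,::-1])
E
```

```text
t 6.3 tcp [0.4438 0.2251 0.1485] yang 25.48 tilt [-0.001 -0.001 -1.   ] w 0.0148 F [ 0.2 -0.2 -1.5]
units [-0.04  0.08 -0.95] spin 0.04
```

View pics/s3.png

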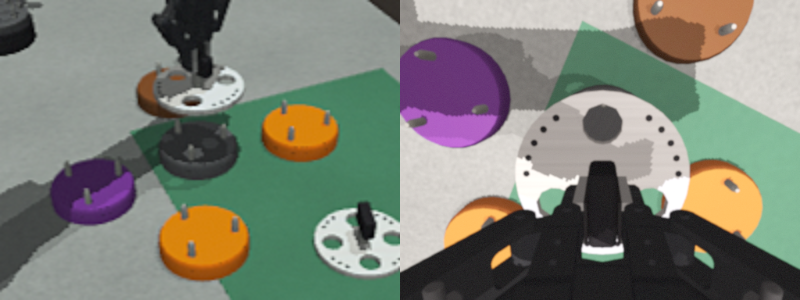

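Request:
{"op": "drive_tool", "data": {"targets": [[-1,[0,0.08,-0.4],0],[-1,[0,0.08,-0.8],0],[-1,[0,0.08,-1.2],0],[-1,[0,0.08,-1.6],0],[-1,[0,0.08,-1.9],0],[-1,[0,0.08,-1.9],0]]}}

```text
clock: 6.95
tcp_pos: [0.4426, 0.2275, 0.0902]
tcp_rot: [-1.675, -2.656, 0.005]
contact_force: [-0.9, -0.3, -1.3]
grip_width: 0.0148
finger_force: 68.4
```

```bash
python3 - <<'E'
from h import *
s,r,b=pose(); go(.4426,.2274,.058,25.7)
im=arm.camera("side");im3=arm.camera("wrist")
k=arm.get_calibration("wrist"); M=np.array(k["tool_from_camera"])
T=np.eye(4);T[:3,:3]=r;T[:3,3]=s["tcp_pos"]; W=np.linalg.inv(T@M)
k=dict(intrinsics=k["intrinsics"],R=W[:3,:3],t=W[:3,3])
def pj(X): q=k["intrinsics"]@(k["R"]@X+k["t"]); return tuple(np.int32(np.round(q[:2]/q[2])))
w=im3.copy()
a=np.radians(115.6); c=np.array([.4426,.2274])
z=s["tcp_pos"][2]-.0326
# predicted stand: stud tops red; predicted deck hole rims (top) blue for deck centre = tcp+grasp offset
for i in range(3):
    d=np.array([np.cos(a+i*2.0944),np.sin(a+i*2.0944)]); cv2.circle(w,pj(np.r_[c+.04*d,.047]),3,(255,0,0),1)
th=np.linspace(0,2*np.pi,60); dc=s["tcp_pos"][:2]
cv2.polylines(w,[np.array([pj(np.r_[dc+.062*np.array([np.cos(t),np.sin(t)]),z+.008]) for t in th])],True,(0,0,255),1)
cv2.imwrite("pics/s4.png",np.hstack([cv2.resize(im[100:200,170:300],(390,300)),cv2.resize(w[:300,90:490],(400,300))])[:,:,::-1])
E
```

```text
t 6.95 tcp [0.4426 0.2275 0.0902] yang 25.51 tilt [-0.003 -0.002 -1.   ] w 0.0148 F [-0.9 -0.3 -1.3]
units [-0.   -0.   -1.07] spin 0.03
```

View pics/s4.png

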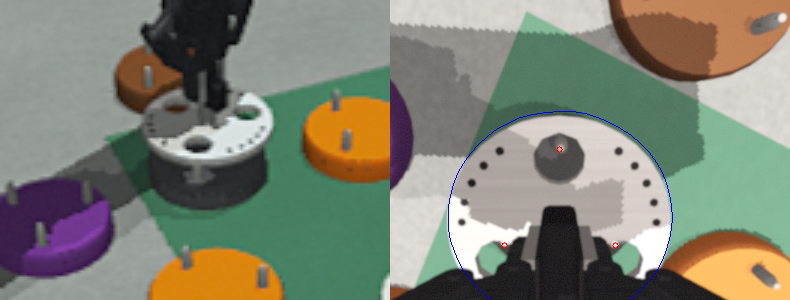

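The wrist view shows the stud top inside the front hole at its predicted mark, and the deck rim matches the prediction to 1–2 mm. Lowering.

Request:
{"op": "drive_tool", "data": {"targets": [[-1,[0,0,-0.2],0],[-1,[0,0,-0.4],0],[-1,[0,0,-0.6],0],[-1,[0,0,-0.75],0],[-1,[0,0,-0.9],0],[-1,[0,0,-1.0],0],[-1,[0,0,-1.05],0],[-1,[0,0,-1.05],0]]}}

```text
clock: 7.72
tcp_pos: [0.4435, 0.2287, 0.0599]
tcp_rot: [-1.675, -2.658, 0.001]
contact_force: [-0.3, 0.2, -1.1]
grip_width: 0.0146
finger_force: 68.6
```

Request:
{"op": "drive_tool", "data": {"targets": [[-1,[0,0,-0.05],0],[-1,[0,0,-0.08],0],[-1,[0,0,-0.08],0]]}}

```text
clock: 7.97
tcp_pos: [0.4438, 0.2289, 0.0579]
tcp_rot: [1.675, 2.658, 0.0]
contact_force: [0.4, 0.2, -3.4]
grip_width: 0.0147
finger_force: 68.6
```

Request:
{"op": "drive_tool", "data": {"targets": [[-1,[0,0,-0.04],0],[-1,[0,0,-0.07],0],[-1,[0,0,-0.07],0]]}}

```text
clock: 8.22
tcp_pos: [0.4439, 0.229, 0.0575]
tcp_rot: [1.675, 2.658, 0.0]
contact_force: [-5.0, -2.7, 15.1]
grip_width: 0.0146
finger_force: 71.0
```

Contact came at z = 0.0575, which matches the home height. Releasing and rising.

Request:
{"op": "drive_tool", "data": {"targets": [[0.1,[0,0,0.03],0],[0.1,[0,0,0.05],0],[0.1,[0,0,0.05],0],[0.1,[0,0,0.05],0],[0.1,[0,0,0.05],0],[0.1,[0,0,0.05],0]]}}

```text
clock: 8.72
tcp_pos: [0.4437, 0.2288, 0.0572]
tcp_rot: [-1.675, -2.658, 0.0]
contact_force: [0.1, -0.6, 0.5]
grip_width: 0.047
finger_force: 0.0
```

Request:
{"op": "drive_tool", "data": {"targets": [[0.1,[0,0,0.5],0],[0.1,[0,0,1.2],0],[0.1,[0,0,2],0],[0.1,[0,0,2.8],0],[0.1,[0,0,3.6],0],[0.1,[0,0,4.2],0],[0.1,[0,0,4.5],0],[0.1,[0,0,4.5],0]]}}

```text
clock: 9.38
tcp_pos: [0.445, 0.2296, 0.1943]
tcp_rot: [1.674, 2.656, 0.006]
contact_force: [1.3, 0.2, -0.1]
grip_width: 0.0471
finger_force: 0.0
```

```bash
python3 - <<'E'
from h import *
go(.4426,.2274,.058,25.7)
im=arm.camera("side");im3=arm.camera("wrist")
cv2.imwrite("pics/s5.png",np.hstack([cv2.resize(im[100:200,170:300],(390,300)),cv2.resize(im3[:300,90:490],(400,300))])[:,:,::-1])
E
```

```text
t 9.3833 tcp [0.445  0.2296 0.1943] yang 25.56 tilt [ 0.004  0.002 -1.   ] w 0.0471 F [ 1.3  0.2 -0.1]
units [-0.08 -0.07 -4.54] spin 0.02
```

View pics/s5.png

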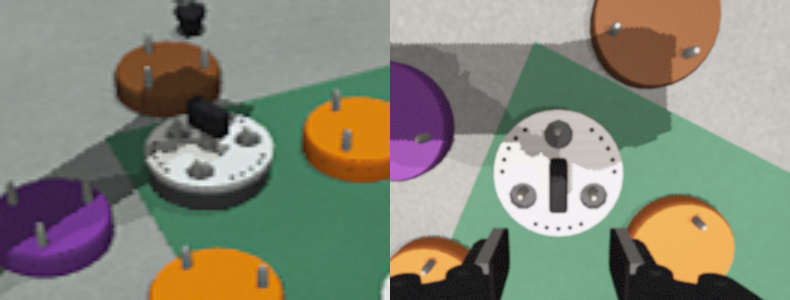

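The deck lies flat on the grey foot, all three studs show through the holes, and the gripper is clear. Handing in.

```bash
python3 -c "
from bench import arm
print(arm.finish_job())"
```

```text
the job is handed in; nothing more can be done
None
```

The three-hole deck lies flat on the dark grey stand's foot with all three studs through its holes and the gripper clear; the four-hole deck was not touched, and I handed the job in at about 9.5 s (no verdict was returned).

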